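# Take the filter out of the light source

## Robot

A 6-joint arm with a two-finger parallel gripper is mounted at the origin on the work surface. World frame = base frame: x ahead of the robot, y to its left, z up, the work surface at z = 0. Lengths are in m, angles in rad, forces in N, time in s.
With the tool pointing down it reaches from about 0.325 to 0.875 m from the base axis. Payload 4.4 kg.
Tool frame: the origin (TCP) lies on the centre line of the jaws, within the pads' length; the fingertips stand 22 mm ahead of it and the grasp point (between the pads) lies 3 mm ahead of it (bot.tcp_to_tips is the distance from the TCP to the fingertips, in m); y points along the fingers, z is the direction in which the jaws open and shut, and the axes are right-handed (so a half turn about y gives the same grasp; the last joint's range is limited). The gripper opens to 85 mm and grips with 20 to 120 N. Pads are 22 mm wide; open, the fingers measure 114 mm over their backs; the gripper's body (76 mm by 85 mm) begins 54 mm behind the grasp point. The pads swing forward as they close: fully open they stand 13 mm farther back than shut.
Start: joints at [-1.252, 0.207, 1.542, -0, 1.393, -0.15], TCP at [0.26, -0.513, 0.253] pointing down, gripper open.
Joint ranges: [-2.73, 2.73], [-0.86, 2.22], [0.23, 2.46], [-1.11, 4.25], [0.08, 2.63], [-2.82, 2.82]. Speed limits (rad/s): [2.79, 2.79, 3.14, 3.14, 3.14, 3.14].

## Interface

Orientations are given as a unit quaternion [w, x, y, z].
In Python, from workcell import bot gives the robot as it stands. The module is installed in compiled form; this text tells all that it offers.
- The arm moves only by the tool send_rows, never from a script. Its arguments are lists of equal length, an entry for each row: "twist": the turn, a rotation vector about the tool's x, y, z in degrees, a list of three; "dp": the shift along the tool's x, y, z in cm, a list of three; "gripper": the closure, from 0 (fully open) to 1 (shut). A call has 1 to 8 rows; each row shifts and turns the commanded pose from where the row before left it, along the tool's axes as they then stand; what a row does not reach is not made up. A row lasts 1/8 s, in which the tool goes at most 62.5 mm and 10.7 degrees, less where a joint would pass 70% of its speed; a pose out of reach is approached as far as the arm can. A call is refused whole if a number of a shift passes 6.25 or a number of a turn 10.7, either way. A call with a gripper value outside its range is refused whole. The fingers move at their own pace and stop on an object; "newtons" is the grip in N (left out, the last holds). Time passes only in rows, so rows that do not move let the fingers close. It gives the time, the measured TCP pose, the force and the opening at its end, in the units of the state.
- bot.sense(): the state, without advancing time (a new reading comes with each control period).
- bot.snapshot(name): name is "scene" or "side" or "wrist"; returns a dict with "pixels" (480x640x3 uint8, red, green, blue), "fx", "fy", "cx", "cy" (pixels), "rvec" (rotation vector, rad) and "tvec" (3), from world to camera coordinates, as OpenCV has them. Camera axes: x right, y down, z forward; pixel columns grow to the right and rows downward; lengths in m; the calibration is good to about 2 mm. A picture is of the moment at which its call begins. There is no depth.
- bot.job_done(): hands the job in, once; it reports no verdict.
The state is a dict: "t": time; "qpos": joint angles; "qd": joint speeds; "tau": joint torques, N m; "eef_pos": TCP position; "ee_rot": TCP orientation; "ft_force": force on the tool from outside, world axes, zero at the start; "torque": the same for the moment, N m; "width": finger opening in m.
Only numpy, scipy, OpenCV 4.12 (cv2) and the standard library are available. Lean on these libraries where they do the work, as an engineer would, in place of code of your own. Each camera call takes 0.05 s, during which the arm holds its last target. There are 200 camera calls.

## Task

Take the round filter out of the microscope light source and stand it on edge in the empty slot of the white rack, lowering it onto the slot floor before letting go. Slide the red safety catch fully open, press the green release button so that the drawer springs out, then press the filter's rear edge down at the thumb notch until it stays tipped up, take your finger off, and lift it out by its raised edge. Leave the catch open and the drawer out, never let the filter fall onto the bench, and do not disturb the other things.

Things in the scene. Friction and masses are not known exactly. Their poses are not given: they have to be found in the camera images.
- lightbox: Cream light-source casing, 230 deep (x) x 210 wide (y) x 92 mm high, bolted to the bench. Origin: centre of its underside, on the bench; x points to its back, y to its left seen from the robot, z up. Its front (-x) faces the robot.
- release_axis (a point): Fixed point on the casing: centre of the top of the green button when it is not pressed, 104 mm above the bench (12 mm above the casing's flat top). Axes as the casing.
- release (a joint): Travel of the green push button, m: 0 up, 0.008 fully down. Round cap 32 mm across, it stands 12 mm proud; spring, about 5 N fully down; past 6 mm down it unlatches the drawer, and it comes back up by itself. The shut catch covers it completely.
- catch (a joint): Travel of the red safety catch, m: 0 shut (over the button), 0.056 at its open end. It slides along the casing's +y, with about 2 N friction, and stays where it is left. Only when it is fully open (above 0.050) is the whole button free.
- catch_grip (a point): Centre of the top of the catch's raised grip ridge; moves with the catch. The ridge is 44 long (casing x) x 12 wide (casing y) x 18 mm high, on a plate 62 (x) x 50 mm (y) whose upper face is 110 mm above the bench; the ridge's top is 128 mm above the bench.
- drawer (a joint): Travel of the filter drawer, m: 0 shut, 0.110 fully out towards casing -x (towards the robot). Latched while shut; once unlatched a spring of 3 to 7 N drives it out in about 1 s and keeps it out.
- pocket (a point): Centre of the round filter pocket, level with the drawer's flat top, 65 mm above the bench; moves with the drawer, axes as the casing. Pocket 86 mm across (86 mm wide sides run straight back for 22 mm) and 9 mm deep, filter flush in it. Its floor carries only the filter's front (casing -x) part, up to 2.5 mm behind the centre; behind that is a well, its floor 41 mm lower still.
- rocking_edge (a point): Middle of the pocket floor's rear edge, 56 mm above the bench. A light push on the filter's rear edge rocks it over this edge: rear edge down in the well, front edge up. Tipped far enough it slides down against the well's rear wall and stays when let go, at about 50 degrees, its front (raised) edge 15 to 20 mm above the drawer's top; tipped too little, it falls back flat or sticks below 20 degrees: press again.
- thumb_notch (a point): Where to press the filter's rear part: on the drawer's top plane, 33 mm behind (casing +x) the pocket's centre; a fingertip some 15 mm down (at most 24) tips the filter. The notch here is 48 mm wide (casing y); its rear wall is 14 mm behind this point. With the drawer out, the casing's front face is 24 mm behind this point and stands 27 mm higher than the drawer's top.
- filter: The round filter to be taken out: aluminium ring with pale blue glass, 84 mm across, 9 mm thick, about 110 g. Origin: centre of its underside (the face that is below while it lies in the drawer); z is its axis, through the thickness, up while it lies flat.
- rack: White filter rack, 116 (x) x 112 (y) mm, fixed to the bench. Origin: centre of its underside. Two upright slots along its y axis, at x = -28 mm (empty) and x = +28 mm (holds the amber spare filter). Each slot is 15 mm wide (x) and 94 mm long (y) inside; floor 6 mm, wall tops 42 mm above the bench.
- empty_slot (a point): Middle of the floor of the empty slot, 6 mm above the bench; axes as the rack.
- spare: Spare filter, aluminium ring with amber glass, same size, standing loose in the rack's other slot. Leave alone. Origin: centre of one face, z its axis.
- joystick: Black joystick control box, 110 x 150 x 40 mm with a stick up to 97 mm, loose on the bench. Leave alone. Origin: centre of its underside.
- dish: Closed petri dish, 91 mm across, 18 mm high, loose. Leave alone. Origin: centre of its underside.
- oil: Small amber bottle with black cap, 40 mm across, 85 mm high, loose. Leave alone. Origin: centre of its underside.
Mind the look-alikes: they are no part of the job. What is meant by the rack is not pink, and is the smaller of those in its own colour.

How it is judged:
By the outcome, as a careful person would: the job done as asked, in the order asked, and still so for the second after the job is handed in, with the robot touching nothing.
It also fails if it takes over 67 s, if anything falls off the work surface, if the arm or the gripper's body presses on something with over 40 N, if the wrist force passes 120 N, or if a joint passes its speed limit or range.

## Working session

There is one attempt and no reset: what is moved stays moved. The work goes in short steps, Python scripts to look and compute and a tool call to move; the robot and the scene stay as the last step left them, time stands still between calls to the robot, and variables do not carry over. Pictures are saved under pics/ and viewed, about 8 in all and at most 12, crops included, and the job is handed in when it is done.

Besides the shell and the picture viewer there is one more tool, called after "Call:" as name(argument=value, ...) on one line, values as JSON. send_rows: Moves the arm, as the interface text tells. Its arguments: {"type":"object","properties":{"twist":{"type":"array","items":{"type":"array","items":{"type":"number"}}},"dp":{"type":"array","items":{"type":"array","items":{"type":"number"}}},"gripper":{"type":"array","items":{"type":"number"}},"newtons":{"type":"number"}},"required":["twist","dp","gripper"]}

```bash
mkdir -p pics
cat > h.py <<'E'
import numpy as np, cv2
from workcell import bot
from scipy.spatial.transform import Rotation as R
def snap(n,save=None):
    s=bot.snapshot(n)
    if save: cv2.imwrite(f'pics/{save}.png',cv2.cvtColor(s['pixels'],cv2.COLOR_RGB2BGR))
    return s
def ray(s,u,v):
    Rm=cv2.Rodrigues(np.array(s['rvec'],float))[0]; c=-Rm.T@np.ravel(s['tvec'])
    return c,Rm.T@np.array([(u-s['cx'])/s['fx'],(v-s['cy'])/s['fy'],1])
def onz(s,u,v,z):
    c,d=ray(s,u,v); return c+d*(z-c[2])/d[2]
def proj(s,P):
    p=cv2.projectPoints(np.array(P,float).reshape(-1,3),np.array(s['rvec'],float),np.array(s['tvec'],float),np.array([[s['fx'],0,s['cx']],[0,s['fy'],s['cy']],[0,0,1]],float),None)[0]
    return p.reshape(-1,2)
def pose():
    s=bot.sense(); q=np.array(s['ee_rot']); return np.array(s['eef_pos']),R.from_quat(np.r_[q[1:],q[0]]),s
E
python3 - <<'E'
from h import *
a=snap('scene','scene0');b=snap('side','side0')
for s in(a,b): print(s['fx'],s['cx'],s['cy'],ray(s,320,240))
p,r,s=pose();print(p,r.as_matrix().round(3).tolist(),s['width'],s['t'],s['ft_force'])
E
```

```text
581.1092331986665 314.61266959150595 243.75198305745312 (array([ 1.72079086, -0.12333544,  0.84610456]), array([-0.85756022,  0.04922022, -0.51214791]))
550.5970909884727 332.05307182208236 240.33265394182752 (array([0.196049  , 0.75417019, 1.11694082]), array([ 0.25541207, -0.61229171, -0.7485607 ]))
[ 0.26008367 -0.51210523  0.25223721] [[-0.892, -0.001, 0.453], [-0.453, 0.002, -0.892], [-0.0, -1.0, -0.002]] 0.08525323213654498 0.1 [-0.17462483 -0.30509375 -0.58240538]
```

View pics/scene0.png

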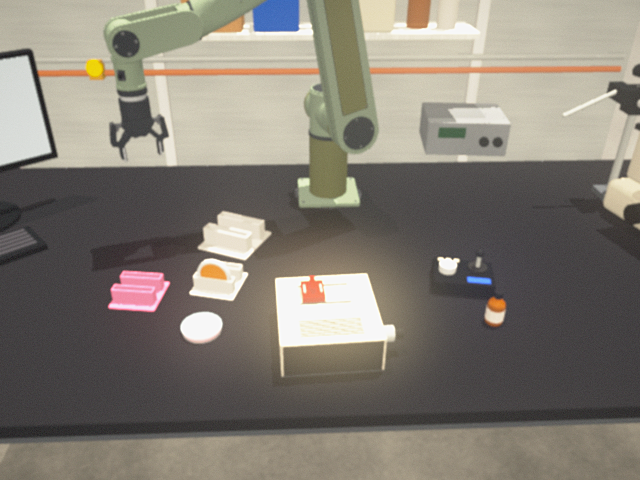

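View pics/side0.png

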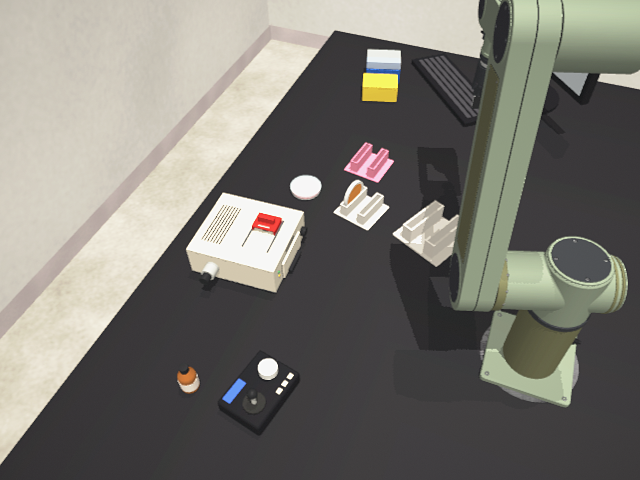

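Run:
```python
import cv2,numpy as np
b=cv2.imread('pics/side0.png');a=cv2.imread('pics/scene0.png')
c1=cv2.resize(b[180:300,180:400],None,fx=3.6,fy=3.6,interpolation=cv2.INTER_CUBIC)[:,:790]
c1=cv2.resize(b[175:295,180:400],(792,432),interpolation=cv2.INTER_CUBIC)
cv2.imwrite('pics/c1.png',c1)
c2=cv2.resize(a[250:380,180:400],(792,468),interpolation=cv2.INTER_CUBIC)
cv2.imwrite('pics/c2.png',c2)
```

```text
(no output)
```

View pics/c1.png

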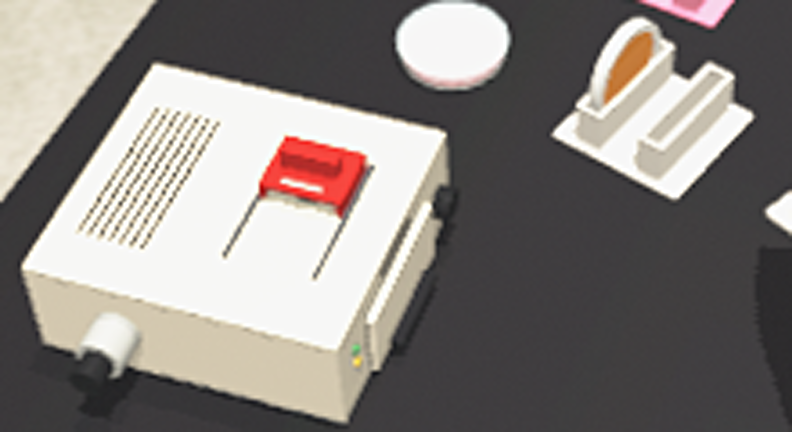

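View pics/c2.png

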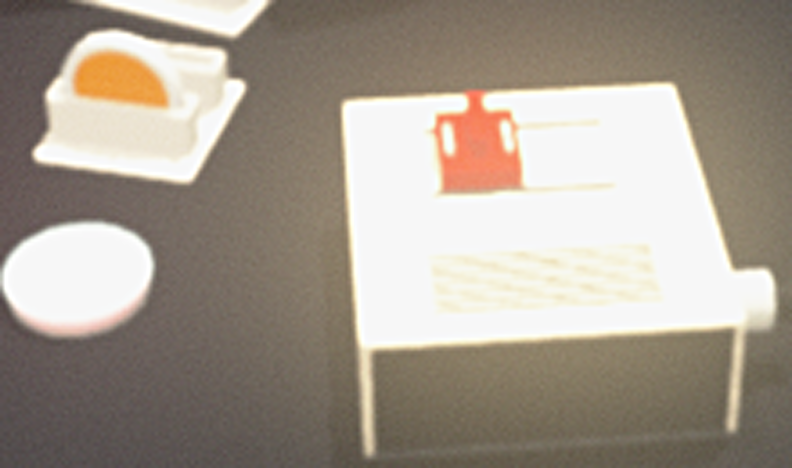

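```bash
cat >> h.py <<'E'
def box(f,l=None): pass
E
python3 - <<'E'
from h import *
a=snap('scene');b=snap('side')
def ev(s,o,pts,z): return np.array([onz(s,o[0]+u/3.6,o[1]+v/3.6,z)[:2] for u,v in pts])
names='FR FL BL BR'
S=ev(b,(180,175),[(446,132),(337,350),(22,268),(155,64)],.092)
C=ev(a,(180,250),[(342,100),(677,83),(742,325),(358,347)],.092)
for n,P in(('side',S),('scene',C)):
    f=(P[0]+P[1])/2;bk=(P[2]+P[3])/2;l=(P[1]+P[2])/2;r=(P[0]+P[3])/2
    print(n,P.round(4).tolist(),'c',P.mean(0).round(4),'len',np.linalg.norm(bk-f),np.linalg.norm(l-r),'yaw',np.degrees(np.arctan2(*(bk-f)[::-1])),np.degrees(np.arctan2(*(l-r)[::-1]))-90)
# rack plate (z~.006), slot wall tops z .042
P=ev(b,(180,175),[(553,132),(676,198),(753,116)],.004);print('plate side',P.round(4).tolist(),np.linalg.norm(np.diff(P,axis=0),axis=1),'c',((P[0]+P[2])/2).round(4))
P=ev(b,(180,175),[(638,147),(715,64),(734,72),(655,157)],.042);print('slot side',P.round(4).tolist(),P.mean(0))
P=ev(a,(180,250),[(35,157),(190,183),(246,82)],.004);print('plate scene',P.round(4).tolist(),np.linalg.norm(np.diff(P,axis=0),axis=1),'c',((P[0]+P[2])/2).round(4))
# catch ridge red top
for s,n in((a,'scene'),(b,'side')):
    im=s['pixels'].astype(int);m=((im[...,0]>150)&(im[...,1]<90)&(im[...,2]<90)).astype(np.uint8)
    k,L,st,ce=cv2.connectedComponentsWithStats(m);i=[i for i in range(1,k) if st[i,4]>60]
    print(n,[(st[j].tolist(),ce[j].round(1).tolist()) for j in i])
print('ridge side',ev(b,(180,175),[(312,150)],.128),'scene',ev(a,(180,250),[(475,110)],.128))
E
```

```text
side [[0.6216, -0.1605], [0.6101, 0.0499], [0.8396, 0.063], [0.8518, -0.1473]] c [ 0.7308 -0.0487] len 0.2302341819450154 0.2107222699951883 yaw 3.276152053181777 3.2253551548430153
scene [[0.6223, -0.1625], [0.6117, 0.0524], [0.8481, 0.0588], [0.8573, -0.1507]] c [ 0.7349 -0.0505] len 0.23586668668499053 0.2124583056318695 yaw 2.2070181551928973 2.6754610553733897
plate side [[0.5797, -0.2695], [0.4672, -0.2377], [0.4384, -0.3435]] [0.11700129 0.1096816 ] c [ 0.5091 -0.3065]
slot side [[0.5013, -0.243], [0.4748, -0.3504], [0.4582, -0.3472], [0.4859, -0.2378]] [ 0.4800597  -0.29458393]
plate scene [[0.554, -0.3747], [0.5878, -0.2672], [0.4685, -0.2362]] [0.11269763 0.12328668] c [ 0.5113 -0.3055]
scene []
side [([252, 213, 29, 22, 345], [267.0, 222.0])]
ridge side [[ 0.686247   -0.07874913]] scene [[ 0.6885446 -0.0807358]]
```

Candidates for the rack are the large white at scene (235,235), the small white with the amber spare at (218,280), and pink at (140,290). The rack is the small white one, at about (0.510, -0.306), and the crop confirms it. The casing is at (0.731, -0.049), yaw 3.1°, and its edges match the given sizes.

```bash
cat >> h.py <<'E'
CAS=np.array([.7315,-.049]);CY=3.1; RACK=np.array([.510,-.306]);RY=-15.5
def cw(x,y,c=CAS,yaw=CY):
    t=np.radians(yaw); return c+np.array([x*np.cos(t)-y*np.sin(t),x*np.sin(t)+y*np.cos(t)])
def wc(p,c=CAS,yaw=CY):
    t=np.radians(yaw); d=np.array(p)[:2]-c; return np.array([d[0]*np.cos(t)+d[1]*np.sin(t),-d[0]*np.sin(t)+d[1]*np.cos(t)])
def ori(yaw,tilt=0):
    "tool z heading yaw; tilt: tool y leans from down towards that heading (deg)"
    a,b=np.radians([yaw,tilt]); h=np.array([np.cos(a),np.sin(a),0]);k=np.array([0,0,1.])
    y=np.sin(b)*h-np.cos(b)*k; z=np.cos(b)*h+np.sin(b)*k
    return R.from_matrix(np.c_[np.cross(y,z),y,z])
def plan(P,Rt,n=8):
    p,r,s=pose(); rv=(r.inv()*Rt).as_rotvec(); tw=np.degrees(rv)/n; d=(np.array(P)-p)/n
    print('t',s['t'],'p',p.round(4),'F',np.round(s['ft_force'],1),'w',round(s['width'],4),'q6',round(s['qpos'][5],2))
    print('per-row twist',tw.round(2).tolist(),'n',n); print('dp',[(( r*R.from_rotvec(rv*i/n)).inv().apply(d)*100).round(2).tolist() for i in range(n)])
E
python3 -c "
from h import *
print(bot.tcp_to_tips); plan([.687,-.079,.19],ori(-86.9),14)"
```

```text
0.022
t 0.2 p [ 0.2602 -0.5123  0.2525] F [0.  0.5 0.1] w 0.0855 q6 -0.15
per-row twist [0.01, 1.7, 0.0] n 14
dp [[-4.12, 0.45, -1.38], [-4.08, 0.45, -1.5], [-4.03, 0.45, -1.62], [-3.98, 0.45, -1.74], [-3.93, 0.45, -1.86], [-3.87, 0.45, -1.97], [-3.81, 0.45, -2.09], [-3.75, 0.45, -2.2], [-3.68, 0.45, -2.31], [-3.61, 0.45, -2.42], [-3.54, 0.45, -2.52], [-3.46, 0.45, -2.63], [-3.38, 0.45, -2.73], [-3.3, 0.45, -2.83]]
```

Call:
send_rows(twist=[[0,1.7,0],[0,1.7,0],[0,1.7,0],[0,1.7,0],[0,1.7,0],[0,1.7,0],[0,1.7,0],[0,1.7,0]], dp=[[-4.12,0,-1.38],[-4.08,0,-1.5],[-4.03,0,-1.62],[-3.98,0,-1.74],[-3.93,0,-1.86],[-3.87,0,-1.97],[-3.81,0,-2.09],[-3.75,0,-2.2]], gripper=[0.5,0.5,0.5,0.5,0.5,0.5,0.5,0.5])

```text
t: 1.2
eef_pos: [0.505, -0.2639, 0.2531]
ee_rot: [0.082, -0.082, 0.702, -0.702]
ft_force: [0.3, 0.5, -0.2]
width: 0.0422
```

Call:
send_rows(twist=[[0,1.7,0],[0,1.7,0],[0,1.7,0],[0,1.7,0],[0,1.7,0],[0,1.7,0],[0,0,0]], dp=[[-3.68,1,-2.31],[-3.61,1,-2.42],[-3.54,1,-2.52],[-3.46,1,-2.63],[-3.38,1,-2.73],[-3.3,1,-2.83],[0,0,0]], gripper=[0.5,0.5,0.5,0.5,0.5,0.5,0.5])

```text
t: 2.08
eef_pos: [0.6878, -0.0764, 0.1911]
ee_rot: [0.02, -0.022, 0.707, -0.706]
ft_force: [-0.8, 0.6, -0.7]
width: 0.0427
```

```bash
python3 -c "
from h import *
s=snap('wrist','w1'); 
print(proj(s,[.687,-.079,.128]),proj(s,[*cw(-.046,.0285),.128]))
p,r,_=pose();print('tips',proj(s,p+r.apply([0,.022,0])))
im=s['pixels'].astype(int);m=((im[...,0]>1.8*im[...,1])&(im[...,0]>90)).astype(np.uint8)
k,L,st,ce=cv2.connectedComponentsWithStats(m);print([(st[j].tolist(),ce[j].round(1).tolist()) for j in range(1,k) if st[j,4]>200])
plan([.687,-.079,.137],ori(-86.9),4)"
```

```text
[[328.2327225  276.29284401]] [[215.84747172 275.82823851]]
tips [[326.90658779 312.92246435]]
[([281, 205, 95, 110, 9182], [327.5, 259.6])]
t 2.125 p [ 0.6872 -0.078   0.1918] F [ 0.4  0.2 -0.1] w 0.0426 q6 1.28
per-row twist [0.0, 0.04, 0.03] n 4
dp [[0.0, 1.37, 0.03], [0.0, 1.37, 0.03], [0.0, 1.37, 0.02], [0.0, 1.37, 0.02]]
```

View pics/w1.png

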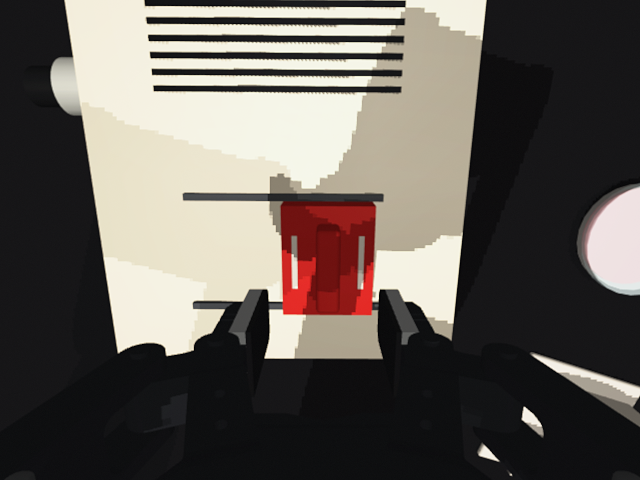

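The wrist view shows the red catch centred between the fingers, ridge at (328,268), shut. I'll grip the ridge and slide it along +y.

Call:
send_rows(twist=[[0,0,0],[0,0,0],[0,0,0],[0,0,0],[0,0,0],[0,0,0],[0,0,0],[0,0,0]], dp=[[-0.3,2,0],[0,2,0],[0,1.4,0],[0,0,0],[0,0,0],[0,0,0],[0,0,0],[0,0,0]], gripper=[0.5,0.5,0.5,0.6,0.85,0.95,0.95,0.95], newtons=20)

```text
t: 3.12
eef_pos: [0.6907, -0.0793, 0.1401]
ee_rot: [-0.02, 0.019, -0.707, 0.707]
ft_force: [-0.6, 0.4, 2.2]
width: 0.0115
```

```bash
python3 -c "
from h import *
p,r,s=pose();print(p,wc(p),s['width'],s['ft_force'])
a=snap('side');print([onz(a,267,222,.11)])
print(r.as_matrix().round(3)[:,2])"
```

```text
[ 0.69070093 -0.07929779  0.14010899] [-0.04237783 -0.02804709] 0.011519190305440026 [-0.55361324  0.43842234  2.22279172]
[array([ 0.68634791, -0.07736503,  0.11      ])]
[ 0.054 -0.999  0.001]
```

Call:
send_rows(twist=[[0,0,0],[0,0,0],[0,0,0],[0,0,0],[0,0,0],[0,0,0],[0,0,0]], dp=[[0,0,-1],[0,0,-1],[0,0,-1],[0,0,-1],[0,0,-1],[0,0,-0.5],[0,0,0]], gripper=[0.95,0.95,0.95,0.95,0.95,0.95,0.95])

```text
t: 4.05
eef_pos: [0.6878, -0.025, 0.1401]
ee_rot: [-0.02, 0.019, -0.706, 0.708]
ft_force: [0.4, -5.1, 5.3]
width: 0.0109
```

Call:
send_rows(twist=[[0,0,0],[0,0,0]], dp=[[0,0,-0.2],[0,0,0]], gripper=[0.95,0.95])

```text
t: 4.3
eef_pos: [0.6878, -0.0249, 0.1401]
ee_rot: [-0.02, 0.019, -0.705, 0.709]
ft_force: [-0.4, -10.3, 3.9]
width: 0.0112
```

Call:
send_rows(twist=[[0,0,0],[0,0,0],[0,0,0],[0,0,0],[0,0,0],[0,0,0],[0,0,0],[0,0,0]], dp=[[0,0,0.15],[0,0,0],[0,0,0],[0,-2,0],[0,-2.5,0],[0,0,2.7],[0,0,2.7],[0,0,0]], gripper=[0.7,0.7,0.7,0.7,0.7,0.8,1,1])

```text
t: 5.3
eef_pos: [0.6908, -0.0794, 0.1861]
ee_rot: [-0.019, 0.017, -0.707, 0.707]
ft_force: [0.1, 0.7, -0.5]
width: 0.0001
```

```bash
python3 -c "
from h import *
s=snap('wrist','w2'); im=s['pixels'].astype(int)
for nm,m,z in(('green',(im[...,1]>1.4*im[...,0])&(im[...,1]>50)&(im[...,1]>1.2*im[...,2]),.104),('red',(im[...,0]>1.8*im[...,1])&(im[...,0]>90),.110)):
    k,L,st,ce=cv2.connectedComponentsWithStats(m.astype(np.uint8))
    for j in range(1,k):
        if st[j,4]>150: print(nm,st[j],ce[j],onz(s,*ce[j],z),[wc(onz(s,*q,z)) for q in ((st[j,0],ce[j][1]),(st[j,0]+st[j,2],ce[j][1]),(ce[j][0],st[j,1]),(ce[j][0],st[j,1]+st[j,3]))])
p,r,t=pose();print(p,wc(p),t['width'],t['ft_force'])
"
```

```text
green [ 298  235   57   54 2470] [325.95587045 263.10080972] [ 0.69093381 -0.08119343  0.104     ] [array([-0.04218814, -0.01470833]), array([-0.04230982, -0.04579231]), array([-0.02645145, -0.02998019]), array([-0.05736778, -0.02992609])]
red [ 169  212  102  112 9065] [220.96602317 267.17870932] [ 0.68783562 -0.02552799  0.11      ] [array([-0.04222298,  0.05336017]), array([-0.04243533, -0.00074388]), array([-0.01263086,  0.02366771]), array([-0.0754228 ,  0.02817361])]
[ 0.69063466 -0.07807061  0.18567412] [-0.04237764 -0.02681812] -0.00040352578395802904 [-0.17821037  0.42299321 -0.99657066]
```

View pics/w2.png

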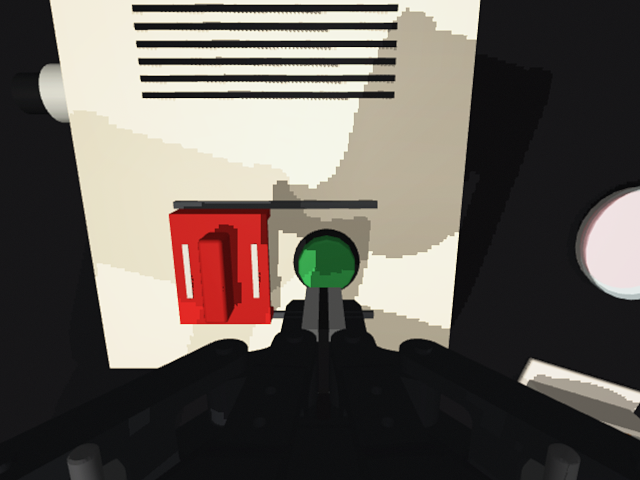

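The green button is fully free at (326,263), which is (0.691, -0.081), and the catch is at its end. Next I press the button.

Call:
send_rows(twist=[[0,0,0],[0,0,0],[0,0,0],[0,0,0],[0,0,0],[0,0,0]], dp=[[0,2.5,0.25],[0,2.5,0],[0,0.9,0],[0,0.4,0],[0,0.35,0],[0,0.1,0]], gripper=[1,1,1,1,1,1])

```text
t: 6.1
eef_pos: [0.691, -0.0793, 0.1188]
ee_rot: [0.02, -0.019, 0.707, -0.707]
ft_force: [-1.5, 2.7, 4.5]
width: -0.0001
```

Call:
send_rows(twist=[[0,0,0],[0,0,0],[0,0,0],[0,0,0],[0,0,0],[0,0,0],[0,0,0],[0,0,0]], dp=[[0,0.1,0],[0,-3,0],[0,-5,0],[0,-3,0],[5,-2,0],[5,0,0],[4,0,0],[0,0,0]], gripper=[1,1,1,1,1,1,1,1])

```text
t: 7.1
eef_pos: [0.5483, -0.0877, 0.2455]
ee_rot: [-0.019, 0.019, -0.707, 0.707]
ft_force: [0.1, -0.6, -0.0]
width: 0.0001
```

```bash
python3 -c "
from h import *
s=snap('wrist','w3');b=snap('side','side3')
for x,y in((-.172,0),(-.172,-.03),(-.139,-.0)): print(proj(s,[*cw(x,y),.065]),proj(b,[*cw(x,y),.065]))
p,r,t=pose();print(p,wc(p),t['t'],t['ft_force'])
c=cv2.imread('pics/side3.png')[180:320,200:360];c=cv2.resize(c,(549,480),interpolation=cv2.INTER_CUBIC)
w=cv2.imread('pics/w3.png');w=cv2.resize(w,(400,300))
o=np.zeros((480,800,3),np.uint8);o[:480,:400]=c[:,:400]*1;o[:300,400:]=w
cv2.imwrite('pics/m3.png',o)
"
```

```text
[[286.05813452 207.16155276]] [[311.08618591 252.86945749]]
[[324.54197815 207.08364178]] [[315.01134319 244.27541581]]
[[284.88050686 164.10225358]] [[298.68866328 249.75008993]]
[ 0.55137296 -0.08805595  0.24649081] [-0.18197555 -0.02925774] 7.2 [-0.1682631  -0.82420055  0.73624044]
```

View pics/w3.png

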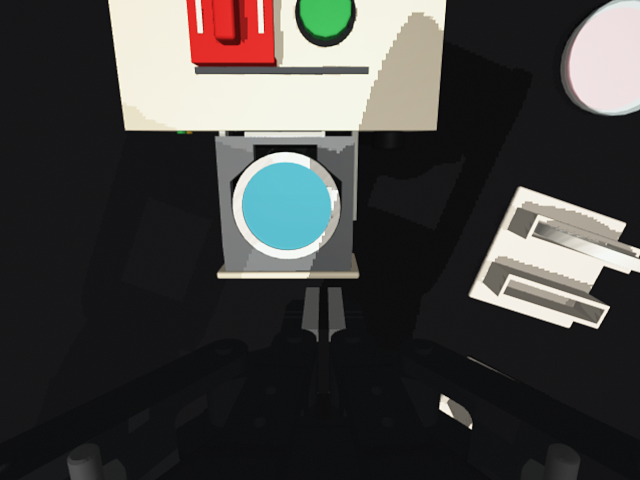

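The drawer is out. The filter's centre is at (286,206), within 1 px of the predicted pocket position, and the rack's empty slot is near (553,302). Next I press at the thumb notch.

```bash
python3 -c "
from h import *
s=snap('wrist')
print('slot',proj(s,[*cw(-.028,0,RACK,RY),.042]),[onz(s,u,v,.042)[:2].round(4).tolist() for u,v in ((553,302),(502,277),(608,323))])
plan([*cw(-.140,0),.112],ori(-86.9),6)"
```

```text
slot [[551.91347334 304.37249332]] [[0.4854, -0.299], [0.5066, -0.2491], [0.4674, -0.3535]]
t 7.25 p [ 0.5519 -0.0881  0.2465] F [ 0.7 -0.1 -0.2] w 0.0 q6 1.2
per-row twist [-0.01, 0.0, -0.03] n 6
dp [[-0.69, 2.24, -0.49], [-0.69, 2.24, -0.49], [-0.69, 2.24, -0.49], [-0.69, 2.24, -0.49], [-0.69, 2.24, -0.49], [-0.69, 2.24, -0.49]]
```

Call:
send_rows(twist=[[0,0,0],[0,0,0],[0,0,0],[0,0,0],[0,0,0],[0,0,0],[0,0,0],[0,0,0]], dp=[[-1.4,2.2,-1],[-1.4,2.2,-1],[-1.3,2.3,-0.9],[0,2.3,0],[0,2.2,0],[0,2.2,0],[0,0.8,0],[0,0.6,0]], gripper=[1,1,1,1,1,1,1,1])

```text
t: 8.25
eef_pos: [0.5909, -0.0566, 0.0976]
ee_rot: [-0.02, 0.019, -0.707, 0.707]
ft_force: [0.6, 0.1, -0.7]
width: -0.0001
```

Call:
send_rows(twist=[[0,0,0],[0,0,0],[0,0,0],[0,0,0],[0,0,0],[0,0,0]], dp=[[0,0.5,0],[0,0.5,0],[0,0.5,0],[0,0.5,0],[0,0.5,0],[0,0,0]], gripper=[1,1,1,1,1,1])

```text
t: 9.0
eef_pos: [0.5893, -0.0565, 0.0721]
ee_rot: [0.019, -0.02, 0.707, -0.707]
ft_force: [-0.0, 0.5, 1.0]
width: 0.0003
```

```bash
python3 -c "
from h import *
p,r,t=pose();print(p,wc(p),'tip',p[2]-.022,t['ft_force'])"
```

```text
[ 0.58934142 -0.05645962  0.07212298] [-0.14235396  0.00023906] tip 0.05012298126552133 [-0.02509091  0.49868006  0.97324425]
```

Call:
send_rows(twist=[[0,0,0],[0,0,0],[0,0,0],[0,0,0],[0,0,0],[0,0,0],[0,0,0],[0,0,0]], dp=[[0,0.4,0],[0,0,0],[0,-1.5,0],[0,-4,0],[0,-4,0],[5,-4,0],[5,-3,0],[0,0,0]], gripper=[1,1,1,1,1,0.8,0.7,0.7])

```text
t: 10.0
eef_pos: [0.4906, -0.0622, 0.2369]
ee_rot: [-0.021, 0.017, -0.706, 0.708]
ft_force: [0.3, -0.1, 0.5]
width: 0.0257
```

```bash
python3 -c "
from h import *
s=snap('wrist','w4');b=snap('side','side4')
p,r,t=pose();print(p,t['t'])
c=cv2.imread('pics/side4.png')[200:290,240:370];c=cv2.resize(c,(390,270),interpolation=cv2.INTER_CUBIC)
o=cv2.imread('pics/w4.png');o[210:480,0:390]=c;cv2.imwrite('pics/m4.png',o)
"
```

```text
[ 0.49169474 -0.06209928  0.23425203] 10.1
```

View pics/m4.png

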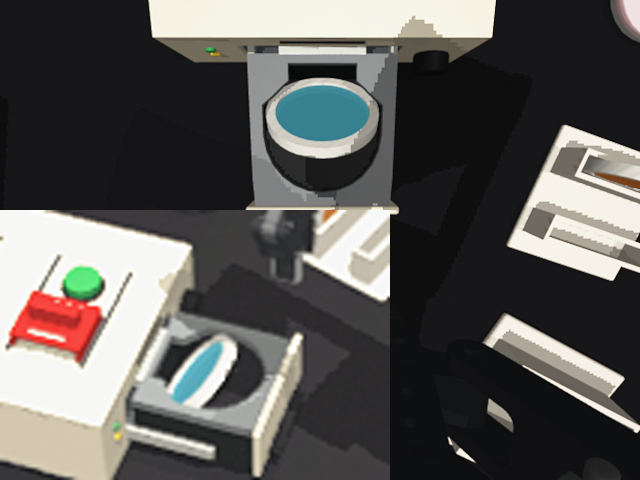

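The filter stays tipped: raised rim bottom at (322,157), rear rim at (322,78). I'll solve for its tilt and edge position.

```bash
cat > tilt.py <<'E'
from h import *
from scipy.optimize import fsolve
s=snap('wrist');p,r,t=pose()
def geo(q):
    e,th=q; c,n=np.cos(th),np.sin(th); U=np.array([-.1695-e*c,.056+e*n]); d=np.array([c,-n]);m=np.array([n,c])
    return U,U+.084*d+.009*m,d,m
W=lambda u,y=0.: [*cw(u[0],y),u[1]]
def f(q):
    U,T,*_=geo(q); return proj(s,[W(U),W(T)])[:,1]-np.array([157,78])
q=fsolve(f,[.035,np.radians(50)]);U,T,d,m=geo(q)
print('e,theta',q[0],np.degrees(q[1]),'U',U,'top of raised edge',U+.009*m,f(q),'T',T)
th=np.degrees(q[1]); E=U+.0045*m; print('E mid',E,'proj',proj(s,[W(U),W(U,.03)]))
for name,back in(('pre',.06),('grasp',None)):
    TC=E-d*back if back else E+d*(.011-.022)
    print(name,W(TC))
    if back: plan(W(TC),ori(CY,90-th),12)
E
python3 tilt.py
```

```text
e,theta 0.028307956365925122 51.692679553864046 U [-0.18704752  0.07821317] top of raised edge [-0.17998524  0.08379209] [-1.93267624e-12 -2.78532752e-12] T [-0.12791538  0.01787752]
E mid [-0.18351638  0.08100263] proj [[322.39266039 157.        ]
 [279.09952871 157.06641645]]
pre [np.float64(0.5111138338465679), np.float64(-0.06093568811043215), np.float64(0.1280844609367256)]
t 10.15 p [ 0.4918 -0.062   0.2333] F [ 0.3 -0.1 -0.9] w 0.0257 q6 1.22
per-row twist [2.49, -7.19, 2.49] n 12
dp [[-0.16, 0.88, -0.0], [-0.12, 0.88, -0.02], [-0.09, 0.89, -0.05], [-0.06, 0.89, -0.08], [-0.03, 0.88, -0.11], [-0.01, 0.88, -0.14], [0.01, 0.87, -0.18], [0.02, 0.86, -0.22], [0.03, 0.85, -0.26], [0.03, 0.84, -0.3], [0.03, 0.82, -0.34], [0.02, 0.81, -0.38]]
grasp [np.float64(0.54144347197096), np.float64(-0.05929309362515493), np.float64(0.08963429923875146)]
```

Call:
send_rows(twist=[[2.49,-7.19,2.49],[2.49,-7.19,2.49],[2.49,-7.19,2.49],[2.49,-7.19,2.49],[2.49,-7.19,2.49],[2.49,-7.19,2.49],[2.49,-7.19,2.49],[2.49,-7.19,2.49]], dp=[[0,0.4,0],[0,0.4,0],[0,0.4,0],[0,0.4,0],[0,0.4,0],[0,0.5,0],[0,0.5,0],[0,0.5,0]], gripper=[0.76,0.76,0.76,0.76,0.76,0.76,0.76,0.76])

```text
t: 11.15
eef_pos: [0.4986, -0.0646, 0.1977]
ee_rot: [-0.474, 0.235, -0.476, 0.702]
ft_force: [0.4, 0.7, 0.4]
width: 0.02
```

Call:
send_rows(twist=[[2.49,-7.19,2.49],[2.49,-7.19,2.49],[2.49,-7.19,2.49],[2.49,-7.19,2.49],[0,0,0]], dp=[[0,0.5,0],[0,0.5,0],[0,0.5,0],[0,0.5,0],[0,0,0]], gripper=[0.76,0.76,0.76,0.76,0.76])

```text
t: 11.78
eef_pos: [0.5074, -0.066, 0.1805]
ee_rot: [0.645, -0.314, 0.313, -0.623]
ft_force: [0.5, -0.6, -0.4]
width: 0.0204
```

```bash
python3 -c "
from h import *
plan([.5111,-.0609,.1281],ori(CY,38.3),6)
p,r,t=pose();print(r.as_matrix().round(3),t['qpos'])"
```

```text
t 11.775 p [ 0.5074 -0.066   0.1805] F [ 0.5 -0.6 -0.4] w 0.0204 q6 -0.92
per-row twist [0.15, -0.27, 0.05] n 6
dp [[-0.07, 0.73, -0.48], [-0.07, 0.73, -0.48], [-0.08, 0.73, -0.48], [-0.08, 0.73, -0.48], [-0.08, 0.73, -0.49], [-0.08, 0.73, -0.49]]
[[ 0.028  0.607  0.794]
 [-1.     0.028  0.014]
 [-0.013 -0.794  0.607]] [-0.48018439 -0.15562708  2.21655167  0.5919696   0.57789286 -0.92296972]
```

Call:
send_rows(twist=[[0.2,-0.4,0],[0.2,-0.4,0.1],[0.2,-0.4,0.1],[0.3,-0.4,0.1],[0,0,0]], dp=[[-0.1,1.1,-0.7],[-0.1,1.1,-0.7],[-0.1,1.1,-0.7],[-0.1,1.1,-0.8],[0,0,0]], gripper=[0.76,0.76,0.76,0.76,0.76])

```text
t: 12.4
eef_pos: [0.5115, -0.0606, 0.1285]
ee_rot: [0.654, -0.317, 0.299, -0.619]
ft_force: [-0.3, -0.0, -0.4]
width: 0.0208
```

```bash
python3 -c "
from h import *
plan([.5414,-.0593,.0896],ori(CY,38.3),6)
b=snap('side','side5');c=cv2.imread('pics/side5.png')[170:290,240:400];cv2.imwrite('pics/m5.png',cv2.resize(c,(800,600),interpolation=cv2.INTER_CUBIC))"
```

```text
t 12.4 p [ 0.5115 -0.0606  0.1285] F [-0.3 -0.  -0.4] w 0.0208 q6 -1.19
per-row twist [-0.01, 0.01, -0.01] n 6
dp [[0.01, 0.82, -0.01], [0.01, 0.82, -0.01], [0.01, 0.82, -0.01], [0.01, 0.82, -0.01], [0.01, 0.82, -0.01], [0.01, 0.82, -0.01]]
```

View pics/m5.png

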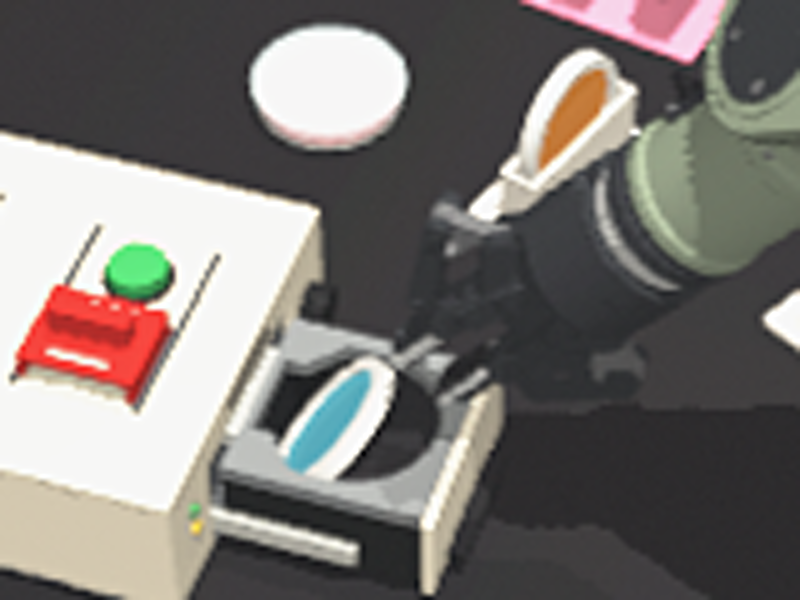

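The fingers line up along the tilted disc, straddling its raised edge. I'll advance and grip.

Call:
send_rows(twist=[[0,0,0],[0,0,0],[0,0,0],[0,0,0],[0,0,0],[0,0,0],[0,0,0]], dp=[[0,1.2,0],[0,1.2,0],[0,1,0],[0,0.5,0],[0,0.5,0],[0,0.5,0],[0,0,0]], gripper=[0.76,0.76,0.76,0.76,0.76,0.76,0.76])

```text
t: 13.32
eef_pos: [0.5425, -0.0597, 0.0915]
ee_rot: [0.654, -0.316, 0.297, -0.619]
ft_force: [0.0, -0.3, 0.2]
width: 0.0203
```

Call:
send_rows(twist=[[0,0,0],[0,0,0],[0,0,0],[0,0,0]], dp=[[0,0,0],[0,0,0],[0,0,0],[0,0,0]], gripper=[0.85,1,1,1], newtons=40)

```text
t: 13.82
eef_pos: [0.5422, -0.0597, 0.0915]
ee_rot: [0.654, -0.317, 0.297, -0.619]
ft_force: [-1.8, 0.4, 0.1]
width: 0.0076
```

Call:
send_rows(twist=[[0,0,0],[0,0,0],[0,0,0],[0,0,0],[0,0,0],[0,0,0]], dp=[[0,-0.2,0],[0,-0.4,0],[0,-0.6,0],[0,-0.8,0],[0,-0.5,0],[0,0,0]], gripper=[1,1,1,1,1,1], newtons=60)

```text
t: 14.58
eef_pos: [0.5269, -0.0608, 0.1119]
ee_rot: [0.654, -0.316, 0.297, -0.62]
ft_force: [0.6, -0.3, -2.1]
width: 0.0072
```

```bash
python3 -c "
from h import *
p,r,t=pose();print(p,t['width'],t['ft_force'])
b=snap('side','side6');c=cv2.imread('pics/side6.png')[170:290,240:400];cv2.imwrite('pics/m6.png',cv2.resize(c,(800,600),interpolation=cv2.INTER_CUBIC))"
```

```text
[ 0.52692237 -0.06081919  0.11186404] 0.007184121693921959 [ 0.57993043 -0.33736421 -2.05510329]
```

View pics/m6.png

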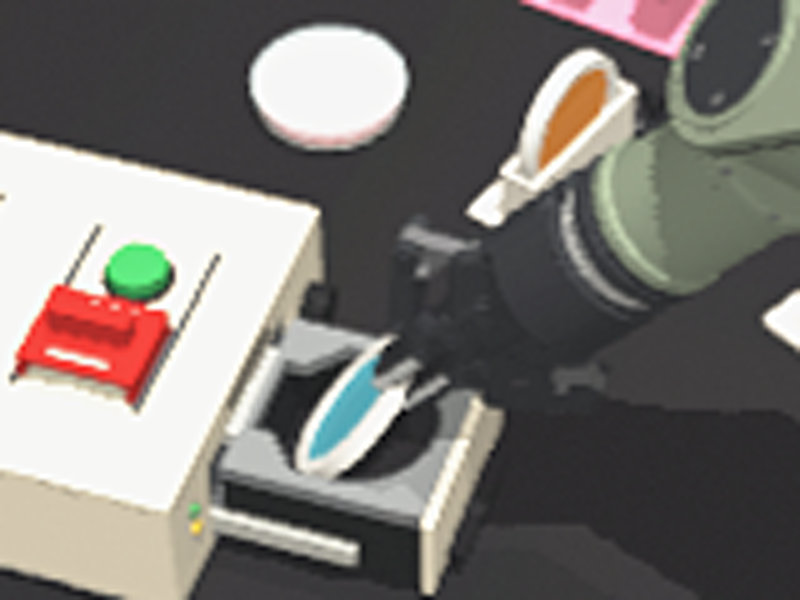

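The filter is held by its raised edge and following the gripper. I'll continue out along its plane.

Call:
send_rows(twist=[[0,0,0],[0,0,0],[0,0,0],[0,0,0],[0,0,0],[0,0,0],[0,0,0],[0,0,0]], dp=[[0,-0.8,0.05],[0,-1,0.1],[0,-1,0.1],[0,-1.2,0.2],[0,-1.5,0.5],[0,-2,1],[0,-2,1],[0,-1,1]], gripper=[1,1,1,1,1,1,1,1])

```text
t: 15.62
eef_pos: [0.492, -0.0624, 0.2193]
ee_rot: [0.654, -0.316, 0.296, -0.62]
ft_force: [-0.8, -0.7, -1.3]
width: 0.0071
```

```bash
python3 -c "
from h import *
p,r,t=pose();print(t['qpos'],t['width'])
plan([.4845,-.2985,.235],ori(RY,0),14)"
```

```text
[-0.50330271 -0.27827676  2.22532287  0.55261708  0.67495671 -0.90589864] 0.007107152972566486
t 15.625 p [ 0.492  -0.0624  0.2193] F [-0.8 -0.7 -1.3] w 0.0071 q6 -0.91
per-row twist [-2.74, 1.29, -0.43] n 14
dp [[1.68, -0.17, -0.05], [1.68, -0.16, -0.02], [1.68, -0.15, 0.01], [1.68, -0.13, 0.04], [1.68, -0.12, 0.07], [1.68, -0.12, 0.11], [1.68, -0.11, 0.14], [1.68, -0.1, 0.17], [1.68, -0.1, 0.2], [1.67, -0.1, 0.24], [1.67, -0.1, 0.27], [1.66, -0.1, 0.3], [1.65, -0.1, 0.33], [1.65, -0.11, 0.37]]
```

Call:
send_rows(twist=[[-2.74,1.29,-0.43],[-2.74,1.29,-0.43],[-2.74,1.29,-0.43],[-2.74,1.29,-0.43],[-2.74,1.29,-0.43],[-2.74,1.29,-0.43],[-2.74,1.29,-0.43]], dp=[[0.8,-0.6,0],[1.68,-0.4,0],[1.68,-0.15,0],[1.68,-0.13,0],[1.68,-0.12,0.1],[1.68,-0.12,0.1],[1.68,-0.1,0.1]], gripper=[1,1,1,1,1,1,1])

```text
t: 16.5
eef_pos: [0.4836, -0.172, 0.2312]
ee_rot: [-0.55, 0.379, -0.439, 0.601]
ft_force: [0.1, -0.5, -0.9]
width: 0.007
```

Call:
send_rows(twist=[[-2.74,1.29,-0.43],[-2.74,1.29,-0.43],[-2.74,1.29,-0.43],[-2.74,1.29,-0.43],[-2.74,1.29,-0.43],[-2.74,1.29,-0.43],[-2.74,1.29,-0.43],[0,0,0]], dp=[[1.68,-0.1,0.2],[1.68,-0.1,0.2],[1.67,-0.1,0.24],[1.67,-0.1,0.27],[1.66,-0.1,0.3],[1.65,-0.1,0.33],[1.65,-0.1,0.37],[0,0,0]], gripper=[1,1,1,1,1,1,1,1])

```text
t: 17.5
eef_pos: [0.481, -0.2905, 0.2388]
ee_rot: [0.428, -0.428, 0.564, -0.562]
ft_force: [-1.0, 0.4, -1.8]
width: 0.0069
```

```bash
python3 -c "
from h import *
s=snap('wrist','w7');b=snap('side','side7');a=snap('scene','scene7')
p,r,t=pose();print(p,t['width'],t['ft_force'])
plan([.4845,-.2985,.235],ori(RY,0),4)
print('slot tops wrist',proj(s,[[*cw(-.028,y,RACK,RY),.042] for y in(-.047,0,.047)]))
c=cv2.imread('pics/side7.png')[110:250,290:450];cv2.imwrite('pics/m7.png',np.hstack([cv2.resize(cv2.imread('pics/w7.png'),(400,300)),cv2.resize(c,(343,300),interpolation=cv2.INTER_CUBIC)]))"
```

```text
[ 0.48029824 -0.28879951  0.238425  ] 0.007055164685644053 [-0.53181546  0.92263374 -0.50390502]
t 17.65 p [ 0.4803 -0.2888  0.2384] F [-0.5  0.9 -0.5] w 0.0071 q6 -0.43
per-row twist [0.04, 0.01, -0.02] n 4
dp [[0.21, 0.08, 0.17], [0.21, 0.09, 0.17], [0.21, 0.09, 0.17], [0.21, 0.09, 0.17]]
slot tops wrist [[327.78887187 280.06317675]
 [327.85855717 227.07435559]
 [327.93373284 169.91065515]]
```

View pics/m7.png

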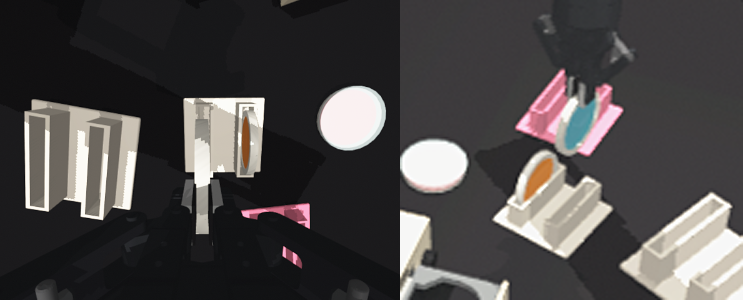

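```bash
python3 -c "
from h import *
g=cv2.imread('pics/w7.png',0)
for r in (160,172,178,184,188,200,220,240,260): print(r,' '.join(str(int(x)) for x in g[r,288:352:2]))
s=snap('wrist');p,r,t=pose()
for z,h in((0,.042),):
  print([proj(s,[*cw(-.028+o,y,RACK,RY),.042]).round(0).tolist() for y in(.047,.03) for o in(-.0075,.0075)])
print('plate',[proj(s,[*cw(x,y,RACK,RY),.004]).round(0).tolist() for x in(-.058,.058) for y in(.056,-.056)])
print('disc bottom',[proj(s,p+r.apply([x,.022-.010+.084-d,o])).round(0).tolist() for x,d in((0,0),(-.042,.042)) for o in(-.0045,.0045)])
m=g>120
"
```

```text
160 17 17 15 183 235 236 253 249 243 243 244 228 176 153 154 154 152 162 221 246 244 243 243 243 243 243 246 252 252 251 252 251
172 17 16 9 165 202 199 200 200 199 200 199 200 191 152 155 132 154 154 154 172 200 201 200 197 115 155 152 200 198 197 222 236
178 16 17 11 143 203 199 200 200 199 199 200 200 192 151 154 132 155 153 152 202 199 199 199 183 140 201 200 198 197 198 197 198
184 18 16 13 125 203 199 200 200 199 200 200 200 200 202 188 131 154 153 151 183 198 198 199 170 143 201 200 198 198 198 197 197
188 17 17 14 116 202 199 199 198 199 198 198 199 193 200 150 130 154 154 152 170 198 198 199 191 141 201 200 197 198 198 197 198
200 17 16 15 104 198 199 199 199 199 199 199 200 155 134 136 138 138 136 136 135 136 136 135 162 143 201 200 198 197 198 198 197
220 15 17 17 58 192 199 198 198 198 197 198 200 143 146 146 144 187 149 150 148 145 144 145 143 147 200 199 196 197 197 196 197
240 16 17 17 17 185 199 197 198 198 198 197 200 235 236 237 238 238 236 236 234 233 232 233 230 148 201 199 197 197 196 196 196
260 17 15 18 11 142 200 197 197 197 196 197 201 245 243 242 243 243 244 244 243 243 241 241 243 164 198 197 196 196 195 196 196
[[[320.0, 172.0]], [[339.0, 172.0]], [[320.0, 193.0]], [[339.0, 193.0]]]
plate [[[295.0, 158.0]], [[298.0, 277.0]], [[426.0, 158.0]], [[418.0, 277.0]]]
disc bottom [[[314.0, 254.0]], [[330.0, 254.0]], [[312.0, 192.0]], [[332.0, 192.0]]]
```

```bash
python3 -c "
from h import *
a=cv2.imread('pics/w7.png')[150:250,285:435];b=cv2.imread('pics/w3.png')[180:340,460:640];c=cv2.imread('pics/side7.png')[180:240,325:395]
o=np.zeros((600,800,3),np.uint8);o[:300,:450]=cv2.resize(a,(450,300),interpolation=cv2.INTER_CUBIC)
o[300:600,:350]=cv2.resize(c,(350,300),interpolation=cv2.INTER_CUBIC)
o[280:600,440:800]=cv2.resize(b,(360,320),interpolation=cv2.INTER_CUBIC);cv2.imwrite('pics/m8.png',o)
s=snap('wrist');print(ray(s,320,240))"
```

```text
(array([ 0.49872742, -0.22514018,  0.35889396]), array([-0.07866607, -0.24446053, -0.96650867]))
```

View pics/m8.png

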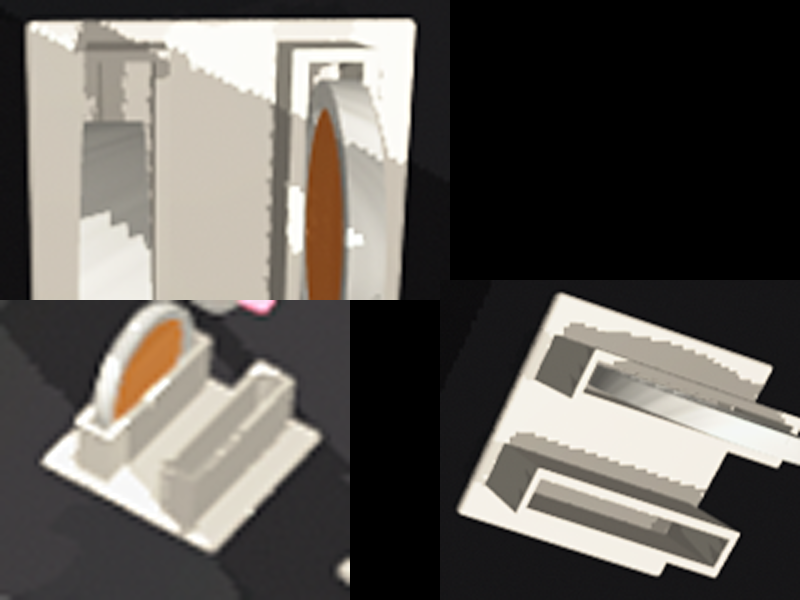

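```bash
python3 -c "
from h import *
s=snap('wrist');p,r,t=pose()
print('spare slot pred',[proj(s,[*cw(.028+o,.047+e,RACK,RY),.042]).round(1).tolist() for o,e in((-.0105,.003),(.0105,.003))],'empty',[proj(s,[*cw(-.028+o,.05,RACK,RY),.042]).round(1).tolist() for o in(-.0105,.0105)])
# camera in tool
Rc=R.from_rotvec(np.ravel(s['rvec'])).inv(); c,_=ray(s,0,0)
Rtc=r.inv()*Rc; ctc=r.inv().apply(c-p)
p3=np.array([.5512,-.0880,.2464]);r3=ori(-86.9)
R3=r3*Rtc;c3=p3+r3.apply(ctc)
def o3(u,v,z):
    d=R3.apply([(u-s['cx'])/s['fx'],(v-s['cy'])/s['fy'],1]);return (c3+d*(z-c3[2])/d[2])[:2]
f=lambda x,y:(460+(x-440)/2,180+(y-280)/2)
print('casing check green',o3(326,10,.104))
for n,q,z in(('outer',[(537,468),(740,535),(716,578),(517,512)],.042),('plate',[(560,293),(773,368),(662,576),(458,513)],.004)):
    P=np.array([o3(*f(*k),z) for k in q]);print(n,P.round(4).tolist(),P.mean(0),np.linalg.norm(P-np.roll(P,-1,0),axis=1),'yaw',np.degrees(np.arctan2(*(P[0]-P[3])[::-1])),np.degrees(np.arctan2(*(P[0]-P[1])[::-1]))-90,'rackframe',wc(P.mean(0),RACK,RY))
print('filter ctr check',o3(286.5,206,.065),cw(-.172,0))
"
```

```text
spare slot pred [[[386.5, 168.4]], [[412.8, 168.4]]] empty [[[316.5, 168.4]], [[342.8, 168.4]]]
casing check green [ 0.69021669 -0.08277054]
outer [[0.5085, -0.2543], [0.4815, -0.3515], [0.4598, -0.3457], [0.4873, -0.249]] [ 0.48430076 -0.30012104] [0.1009046  0.02250095 0.10058012 0.02183122] yaw -13.89812801358661 -15.519628373330633 rackframe [-0.02633565 -0.00120268]
plate [[0.5816, -0.2695], [0.5517, -0.3772], [0.441, -0.3484], [0.47, -0.2388]] [ 0.51108357 -0.30847962] [0.11179199 0.11438361 0.11334104 0.1157484 ] yaw -15.361658219975062 -15.542767575353793 rackframe [ 0.00170681 -0.00209987]
filter ctr check [ 0.56300201 -0.05909629] [ 0.55975169 -0.05830156]
```

```bash
python3 -c "
from h import *
plan([*cw(-.030,-.0005,RACK,RY),.147],ori(RY,0),6)"
```

```text
t 17.8 p [ 0.4804 -0.2888  0.2386] F [ 0.6 -0.4 -1.4] w 0.0074 q6 -0.43
per-row twist [0.02, 0.01, -0.01] n 6
dp [[0.16, 1.53, 0.06], [0.16, 1.53, 0.05], [0.15, 1.53, 0.05], [0.15, 1.53, 0.05], [0.15, 1.53, 0.05], [0.15, 1.53, 0.05]]
```

Call:
send_rows(twist=[[0,0,0],[0,0,0],[0,0,0],[0,0,0],[0,0,0],[0,0,0],[0,0,0]], dp=[[0.5,1.5,0.15],[0.4,1.5,0.15],[0,1.5,0],[0,1.5,0],[0,1.6,0],[0,1.5,0],[0,0,0]], gripper=[1,1,1,1,1,1,1])

```text
t: 18.68
eef_pos: [0.48, -0.2979, 0.1456]
ee_rot: [0.428, -0.429, 0.565, -0.56]
ft_force: [0.1, 0.1, -0.9]
width: 0.0067
```

```bash
python3 -c "
from h import *
plan([*cw(-.030,-.0005,RACK,RY),.147],ori(RY,0),1)
s=snap('wrist','w9');b=snap('side','side9');g=cv2.imread('pics/w9.png',0)
print('inner',[proj(s,[*cw(-.030+o,y,RACK,RY),.042]).round(0).tolist() for y in(.047,.035) for o in(-.0105,-.0075,.0075,.0105)])
v=int(proj(s,[*cw(-.03,.047,RACK,RY),.042])[0,1]);print(v)
for r in range(max(0,v-14),v+30,4): print(r,' '.join(str(int(x)) for x in g[r,276:380:2]))
"
```

```text
t 18.675 p [ 0.48   -0.2979  0.1456] F [ 0.1  0.1 -0.9] w 0.0067 q6 -0.44
per-row twist [0.34, 0.06, -0.16] n 1
dp [[0.03, -0.14, 0.1]]
inner [[[307.0, 171.0]], [[312.0, 171.0]], [[338.0, 171.0]], [[344.0, 171.0]], [[307.0, 192.0]], [[312.0, 192.0]], [[338.0, 192.0]], [[343.0, 192.0]]]
171
157 15 14 8 180 241 248 247 247 246 247 217 156 159 159 159 158 159 157 152 236 249 247 246 246 246 246 246 246 246 246 246 246 246 246 246 245 245 245 245 245 245 245 245 245 245 245 245 245 245 245 244 244
161 14 14 9 100 156 154 151 253 244 219 155 159 159 159 159 158 159 160 161 160 159 183 149 251 249 248 248 248 248 248 248 248 248 248 247 245 245 245 245 245 245 245 244 245 245 245 245 245 245 245 244 244
165 14 14 11 100 157 159 159 158 159 158 159 160 160 159 159 160 137 116 116 116 116 116 116 118 121 114 112 133 130 128 129 124 122 129 127 167 213 193 248 245 245 245 245 245 245 245 245 245 245 244 244 244
169 14 14 12 91 155 159 160 159 159 160 159 159 159 159 159 159 159 159 160 160 159 159 159 159 159 159 159 157 218 214 248 246 246 246 245 247 198 157 156 153 250 245 245 245 245 245 
[... 779 characters left out ...]
 158 158 157 158 158 157 157 158 157 158 157 158 158 156 153 176 250 246 244
189 15 13 14 51 152 159 158 158 158 158 158 158 158 157 158 159 157 157 159 143 135 161 160 160 159 160 160 160 159 158 158 146 119 159 158 158 158 157 157 157 157 158 157 158 158 157 158 157 158 157 181 150
193 15 13 14 39 152 159 156 157 158 157 157 158 157 158 158 158 157 158 145 127 128 131 132 133 134 134 134 133 134 160 158 146 118 159 158 158 157 158 158 157 157 157 157 157 158 158 158 157 157 158 158 158
197 17 16 15 33 152 154 206 190 156 157 158 158 157 158 157 158 157 158 151 142 141 139 136 134 134 136 138 137 135 159 159 147 118 159 158 157 158 157 155 205 198 187 178 157 158 158 157 158 158 157 155 153
```

The slot's inner edges now read at columns 313 and 341, so the slot centre is 2.3 mm further along tool z than the disc. I'll correct for that and lower.

Call:
send_rows(twist=[[0.3,0,-0.2],[0,0,0],[0,0,0],[0,0,0],[0,0,0]], dp=[[0,0,0.23],[0,0.6,0],[0,0.5,0],[0,0.4,0],[0,0,0]], gripper=[1,1,1,1,1])

```text
t: 19.4
eef_pos: [0.4829, -0.2992, 0.1319]
ee_rot: [-0.428, 0.428, -0.562, 0.564]
ft_force: [-0.1, -0.1, -1.5]
width: 0.0069
```

```bash
python3 -c "
from h import *
p,r,t=pose();print(p,wc(p,RACK,RY),t['width'],t['ft_force'],t['torque'])"
```

```text
[ 0.48291458 -0.29921203  0.13187033] [-0.02791434 -0.00069717] 0.006898817863462337 [-0.10890286 -0.1357819  -1.45861803] [-0.00135977  0.0164228   0.00993596]
```

Call:
send_rows(twist=[[0,0,0],[0,0,0],[0,0,0],[0,0,0],[0,0,0],[0,0,0]], dp=[[0,0.5,-0.05],[0,0.5,0],[0,0.5,0],[0,0.5,0],[0,0.4,0],[0,0,0]], gripper=[1,1,1,1,1,1])

```text
t: 20.15
eef_pos: [0.4826, -0.2992, 0.108]
ee_rot: [-0.428, 0.428, -0.562, 0.564]
ft_force: [0.0, -0.8, -1.5]
width: 0.0071
```

Call:
send_rows(twist=[[0,0,0],[0,0,0],[0,0,0]], dp=[[0,0.2,0],[0,0.2,0],[0,0,0]], gripper=[1,1,1])

```text
t: 20.52
eef_pos: [0.4828, -0.2994, 0.1044]
ee_rot: [-0.428, 0.428, -0.561, 0.564]
ft_force: [0.4, 0.3, -1.3]
width: 0.0068
```

Call:
send_rows(twist=[[0,0,0],[0,0,0],[0,0,0]], dp=[[0,0.15,0],[0,0.1,0],[0,0,0]], gripper=[1,1,1])

```text
t: 20.9
eef_pos: [0.4828, -0.2994, 0.1019]
ee_rot: [-0.428, 0.428, -0.561, 0.564]
ft_force: [0.1, -0.0, -1.4]
width: 0.0069
```

Call:
send_rows(twist=[[0,0,0],[0,0,0],[0,0,0]], dp=[[0,0.1,0],[0,0.1,0],[0,0,0]], gripper=[1,1,1])

```text
t: 21.28
eef_pos: [0.483, -0.2996, 0.1002]
ee_rot: [-0.428, 0.428, -0.561, 0.564]
ft_force: [0.6, -0.5, -0.4]
width: 0.007
```

Call:
send_rows(twist=[[0,0,0],[0,0,0],[0,0,0]], dp=[[0,0.1,0],[0,0.05,0],[0,0,0]], gripper=[1,1,1])

```text
t: 21.65
eef_pos: [0.4835, -0.2999, 0.1]
ee_rot: [-0.428, 0.428, -0.561, 0.564]
ft_force: [-0.8, 0.7, 6.3]
width: 0.0069
```

The filter is on the slot floor (6 N reaction). I'll open and withdraw.

Call:
send_rows(twist=[[0,0,0],[0,0,0],[0,0,0],[0,0,0],[0,0,0],[0,0,0]], dp=[[0,-0.08,0],[0,0,0],[0,0,0],[0,0,0],[0,0,0],[0,0,0]], gripper=[1,0.92,0.88,0.82,0.76,0.74], newtons=20)

```text
t: 22.4
eef_pos: [0.4828, -0.2994, 0.0991]
ee_rot: [-0.428, 0.428, -0.561, 0.564]
ft_force: [0.2, 0.3, -0.1]
width: 0.0225
```

Call:
send_rows(twist=[[0,0,0],[0,0,0],[0,0,0],[0,0,0],[0,0,0],[0,0,0],[0,0,0]], dp=[[0,-0.6,0],[0,-1,0],[0,-2,0],[0,-4,0],[0,-5,0],[0,-3,0],[0,0,0]], gripper=[0.74,0.74,0.74,0.74,0.74,0.74,0.74])

```text
t: 23.28
eef_pos: [0.4843, -0.3004, 0.2601]
ee_rot: [-0.429, 0.428, -0.558, 0.567]
ft_force: [-0.3, 0.5, -0.3]
width: 0.0225
```

```bash
python3 -c "
from h import *
p,r,t=pose();print(p,t['t'],t['width'],t['ft_force'])
s=snap('wrist','w10');b=snap('side','side10');a=snap('scene','scene10')
for nm,k in(('side',b),('scene',a),('wrist',s)):
    hsv=cv2.cvtColor(k['pixels'],cv2.COLOR_RGB2HSV)
    P=proj(k,[*cw(-.0287,-.0005,RACK,RY),.048])[0];D=proj(k,[*cw(-.172,0),.065])[0]
    for n,lo,hi in(('blue',(85,50,60),(105,255,255)),('amber',(8,150,100),(20,255,255)),('green',(55,120,60),(80,255,255))):
        m=cv2.inRange(hsv,lo,hi);q,L,st,ce=cv2.connectedComponentsWithStats(m)
        print(nm,n,[(st[j].tolist(),ce[j].round(0).tolist()) for j in range(1,q) if st[j,4]>25])
    print(nm,'slot disc centre pred',P,'pocket',D)
old=cv2.imread('pics/side0.png').astype(int);new=cv2.imread('pics/side10.png').astype(int)
m=(abs(new-old).max(2)>40).astype(np.uint8);q,L,st,ce=cv2.connectedComponentsWithStats(m);print('diff side',[st[j].tolist() for j in range(1,q) if st[j,4]>40])
c=new[110:250,290:450].astype(np.uint8);cv2.imwrite('pics/m10.png',cv2.resize(c,(686,600),interpolation=cv2.INTER_CUBIC))
"
```

```text
[ 0.48434787 -0.30041934  0.26005023] 23.275 0.022534307086316676 [-0.32578488  0.5378471  -0.26792568]
side blue [([365, 192, 13, 21, 131], [371.0, 201.0])]
side amber [([348, 184, 13, 19, 109], [354.0, 192.0]), ([177, 367, 19, 18, 212], [187.0, 376.0])]
side green [([261, 219, 13, 11, 113], [267.0, 224.0])]
side slot disc centre pred [370.49352965 202.56806089] pocket [311.08618591 252.86945749]
scene blue [([209, 253, 25, 14, 173], [222.0, 259.0]), ([469, 279, 20, 3, 27], [479.0, 280.0])]
scene amber [([579, 67, 41, 4, 69], [600.0, 69.0]), ([37, 70, 139, 9, 522], [104.0, 73.0]), ([246, 70, 63, 4, 180], [275.0, 71.0]), ([310, 70, 45, 3, 96], [332.0, 71.0]), ([201, 265, 25, 14, 244], [213.0, 272.0]), ([488, 297, 18, 15, 198], [496.0, 304.0])]
scene green []
scene slot disc centre pred [222.13475939 261.90304588] pocket [319.05401304 271.30193299]
wrist blue []
wrist amber [([375, 172, 9, 77, 517], [379.0, 211.0])]
wrist green []
wrist slot disc centre pred [317.01135753 212.34283589] pocket [ 331.2354474  -165.27563676]
diff side [[351, 0, 289, 309, 32098], [364, 136, 9, 13, 48], [376, 141, 8, 12, 47], [347, 169, 21, 10, 69], [352, 188, 32, 30, 350], [425, 200, 20, 20, 127], [364, 203, 25, 23, 85], [243, 212, 40, 40, 927], [421, 214, 46, 46, 874], [393, 217, 27, 26, 145], [281, 231, 60, 58, 1283], [594, 241, 25, 17, 121], [593, 259, 35, 54, 714], [501, 271, 78, 85, 2145], [457, 303, 23, 49, 216], [483, 311, 11, 12, 66], [481, 325, 23, 49, 583]]
```

```bash
python3 -c "
from h import *
for f in('side0','side10','scene0','scene10'):
    hsv=cv2.cvtColor(cv2.imread(f'pics/{f}.png'),cv2.COLOR_BGR2HSV)
    m=cv2.inRange(hsv,(8,150,100),(20,255,255));m[:150]=0;q,L,st,ce=cv2.connectedComponentsWithStats(m)
    print(f,[(st[j].tolist(),ce[j].round(1).tolist()) for j in range(1,q) if st[j,4]>60])
    rd=cv2.inRange(hsv,(0,180,100),(5,255,255));ys,xs=np.nonzero(rd[200:260,230:300]);print('red',xs.mean()+230 if len(xs) else 0)
k=bot.snapshot('side');print('catch open pred',proj(k,[*cw(-.0424,.028),.110]))
print(bot.job_done())
"
```

```text
side0 [([348, 184, 13, 19, 106], [354.4, 192.5]), ([177, 367, 19, 18, 212], [186.8, 376.4])]
red 267.1777108433735
side10 [([348, 184, 13, 19, 109], [354.5, 192.4]), ([177, 367, 19, 18, 212], [186.8, 376.4])]
red 259.0569800569801
scene0 [([201, 265, 25, 14, 246], [212.5, 271.8]), ([488, 297, 18, 15, 199], [496.4, 304.1])]
red 0
scene10 [([201, 265, 25, 14, 244], [212.5, 271.8]), ([488, 297, 18, 15, 198], [496.5, 304.2])]
red 0
catch open pred [[257.0138628 236.7749527]]
the job is handed in; nothing more can be done
None
```

The filter now stands in the empty slot of the small white rack, and the job was handed in at about 23 s of the 67 s allowed.

I gripped the catch and slid it to its end stop, then pressed the button, and the drawer sprang out. A press at the thumb notch left the filter tipped at about 52°. I lifted it out by its raised edge and lowered it until the slot floor pushed back with about 6 N. Then I let go and withdrew.

What the last checks showed:
- **Filter:** its blue glass is within 1 to 3 px of the predicted standing position in both the scene and side views.
- **Catch:** it moved about 54 mm by the arm's reading, against a nominal 56 mm, and stopped against a rising force. The button was seen fully clear of it.
- **Other things:** the spare filter and the oil bottle are within 0.2 px of where they started. I made no measurement of the joystick or the dish; the side-view comparison listed no change at either.

Two readings disagreed with what was expected. The gripper read about 7 mm on the 9 mm ring, though the hold was firm. The floor contact came about 3 mm lower than I had calculated from the grip depth.

The picture limit stopped me from viewing the final crop, so the last checks are numerical only. The drawer was not measured again at the end; it was last seen fully out, and nothing touched it after the filter left it.

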